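Inspect a crimped vial seal with a hand loupe

ROBOT

A 6-joint arm with a two-finger parallel gripper is mounted at the origin on a cart in front of the work surface, level with it; the furniture and walls round the work are solid. World frame = base frame: x ahead of the robot, y to its left, z up, the work surface at z = 0. Lengths are in m, angles in rad, forces in N, time in s.
With the tool pointing down it reaches from about 0.35 to 0.725 m from the base axis. Payload 4.3 kg.
Tool frame: the origin (TCP) lies at the centre of the arm's flange, where the gripper is bolted on; the fingertips stand 173 mm ahead of it and the grasp point (between the pads) lies 155 mm ahead of it; z points along the fingers, y is the direction in which the jaws open and shut (so a half turn about z gives the same grasp; the last joint's range is limited). The gripper opens to 85 mm and grips with 20 to 120 N. Pads are 22 mm wide; open, the fingers measure 114 mm over their backs; the gripper's body (76 mm by 85 mm) begins 54 mm behind the grasp point. The pads swing forward as they close: fully open they stand 13 mm farther back than shut.
Start: joints at [-1.439, 0.377, 0.081, 1.274, 0, 1.46], TCP at [0.138, -0.558, 0.405] pointing down, gripper open.
Joint ranges: [-2.72, 2.72], [-0.84, 1.66], [-1.02, 1.22], [-1.77, 2.12], [-1.37, 1.28], [-3.14, 3.14]. Speed limits (rad/s): [2.57, 2.57, 3.14, 3.14, 3.14, 3.14].

INTERFACE

Orientations are given as a unit quaternion [w, x, y, z].
In Python, from station import r gives the robot as it stands.
- The arm moves only by the tool move_arm, never from a script. Its argument "steps" is text: rows parted by semicolons, each of 5 numbers parted by spaces: the gripper command: -1 is fully open, 1 is shut, values between are in proportion, then the shift along the tool's x, y, z in mm, then the turn about the tool's z in rad. A call has 1 to 5 rows; each row is the pose to reach, as a shift and turn from the pose commanded when the call began, along the tool's axes at that moment; what a row does not reach only later rows make up. A row lasts 1/8 s, in which the tool goes at most 62.5 mm and 10.7 degrees, less where a joint would pass 70% of its speed; a pose out of reach is approached as far as the arm can. A call with a gripper value outside its range is refused whole. The fingers move at their own pace and stop on an object; the grip force is fixed at half the most. Time passes only in rows, so rows that repeat a pose let the fingers close. It gives the time, the measured TCP pose, the force and the opening at its end, in the units of the state.
- r.read_state(): the state, without advancing time (a new reading comes with each control period).
- r.snapshot(name): name is "side" or "top"; returns a dict with "image" (480x640x3 uint8, red, green, blue), "fx", "fy", "cx", "cy" (pixels), "world_to_cam" (4x4, takes a point from world to camera coordinates). Camera axes: x right, y down, z forward; pixel columns grow to the right and rows downward; lengths in m; the calibration is good to about 2 mm. A picture is of the moment at which its call begins. There is no depth.
- r.hand_in(): hands the job in, once; it reports no verdict.
Trained networks look in a picture, given as the dict that the camera call returned (one of the last four; its "shot" number tells which), for a name from the list of things; names that differ only in an ending like _2 or _b are one class to them, and where a whole thing is asked for, a point or a joint stands for the part that bears it (a point fixed in the world has none). Each returns a list of dicts, best first, with "p" (0 to 1); they miss things now and then, are a little off and sometimes report something else, mostly with a low value. They report only what shows in the picture. A call takes as long as a camera call.
- r.spot_in(picture, label): "location" ([row, column] in pixels, amid what is visible of it).
- r.spot_point(picture, label): "location" ([row, column] in pixels: a listed point, or the origin of a listed thing).
The state is a dict: "t": time; "joints": joint angles; "qvel": joint speeds; "tau": joint torques, N m; "ee_pos": TCP position; "tool_rot": TCP orientation; "force": force on the tool from outside, world axes, zero at the start; "moment": the same for the moment, N m; "grip_width": opening from 0.0 (shut) to 1.0 (fully open).
Only numpy, scipy, OpenCV 4.12 (cv2) and the standard library are available. Lean on these libraries where they do the work, as an engineer would, in place of code of your own. Each camera call takes 0.05 s, during which the arm holds its last target. There are 200 camera calls.

TASK

Check the crimp of the blue-capped vial: stand that vial upright, fully down, in the bore of the inspection stand and let go of it, then pick up the loupe by its yellow handle and hold it level and still above the cap, lens centred over the vial and at the height shown by the red pointer on the post. Finish while still holding the loupe there in the gripper, resting on nothing and not touching the vial; keep the vial upright on the way, do not shift the red marker, and leave the other vials and the things around undisturbed.

Things in the scene. Friction and masses are not known exactly. Their poses are not given: they have to be found in the camera images.
- vial_blue: The vial to inspect, the only one with a blue cap: upright glass vial, body 23 mm in diameter and 57 mm tall, then a 17 mm neck and a crimped metal cap 21 mm wide; 76.5 mm tall overall, about 30 g. Origin at the centre of its underside, z up along its axis. A white label band lies round its lower half.
- vial_silver: Bystander with a silver cap: upright glass vial, body 23 mm in diameter and 57 mm tall, then a 17 mm neck and a crimped metal cap 21 mm wide; 76.5 mm tall overall, about 30 g. Origin at the centre of its underside, z up along its axis.
- vial_gold: Bystander with a gold-coloured cap: upright glass vial, body 23 mm in diameter and 57 mm tall, then a 17 mm neck and a crimped metal cap 21 mm wide; 76.5 mm tall overall, about 30 g. Origin at the centre of its underside, z up along its axis.
- vial_blue_seal (a point): Centre of the top of the blue cap (the grey septum, 76.5 mm above the vial's underside).
- stand: Fixed stand: aluminium plate 164 x 76 x 10 mm (stand x -46 to +118 mm), white block 52 x 52 mm, top 38 mm above the worktop, with a bore 25.5 mm wide, 24 mm deep, 2 mm chamfer; 95 mm from the bore axis along the stand's +x (roughly to the robot's left) an upright steel post, 10 mm thick, top at 190 mm. Origin on the bore axis at worktop height, z up.
- bore_floor (a point): Centre of the floor of the bore, 14 mm above the worktop: the vial's underside comes to rest here.
- focus_mark (a point): Tip of the pointer of the red focus marker, a collar 22 mm wide, 12 mm high, on the post. The pointer points at the bore and ends 66 mm from the bore axis. Its height (130 to 160 mm above the worktop, differs each time) is where the middle of the lens belongs. A brass thumbscrew reaches 23 mm from the post axis towards stand +y. Held by friction (6 N): do not push.
- loupe: Hand loupe, about 90 g, lying flat: round steel rim, 60 mm outside diameter, 14 mm high, with a glass lens, and a straight yellow handle 18 mm wide, 14 mm high, reaching along the loupe's -x from 40 to 140 mm from the lens centre. Origin on the lens axis at the underside of the rim; z is the lens axis, up as it lies.
- loupe_lens (a point): Centre of the lens, 7 mm above the underside of the rim (mid-height of rim and handle).
- loupe_grip (a point): Good place to grip the handle, near the loupe's balance point: 58 mm from the lens centre along the loupe's -x, at mid-height of the handle; pinch it across its 18 mm width (loupe y).
- tape_roll: Bystander: roll of cream tape, 86 mm in diameter, 18 mm high, flat on the worktop; origin under its centre.
- marker_red: Bystander: red marker pen, 137 mm long along its own y, 15 mm thick; origin under its middle.
- timer: Bystander: white bench timer, 58 x 62 x 15 mm; origin under its middle.
- coverslip_box: Bystander: small white cover-glass box, 29 x 34 x 15 mm; origin under its middle.

How it is judged:
By the outcome, as a careful person would: the job done as asked, in the order asked, and still so for the second after the job is handed in, while the arm keeps its last pose, push and grip.
It also fails if it takes over 72 s, if anything falls off the work surface, if the arm or the gripper's body presses on something with over 40 N, if the wrist force passes 120 N, or if a joint passes its speed limit or range.

## Working session

There is one attempt and no reset: what is moved stays moved. The work goes in short steps, Python scripts to look and compute and a tool call to move; the robot and the scene stay as the last step left them, time stands still between calls to the robot, and variables do not carry over. Pictures are saved under pics/ and viewed, about 8 in all and at most 12, crops included, and the job is handed in when it is done.

Besides the shell and the picture viewer there is one more tool, called after "Request:" as name(argument=value, ...), one argument or row to a line, values as JSON. move_arm: Moves the arm, as the interface text tells. Its arguments: {"type":"object","properties":{"steps":{"type":"string"}},"required":["steps"]}

```bash
mkdir -p pics
cat > h.py <<'E'
from station import r
import numpy as np, cv2
def save(s,n): cv2.imwrite('pics/'+n, cv2.cvtColor(s['image'],cv2.COLOR_RGB2BGR))
def ray(s,rc):
    T=np.array(s['world_to_cam']);R=T[:3,:3];o=-R.T@T[:3,3]
    d=R.T@np.array([(rc[1]-s['cx'])/s['fx'],(rc[0]-s['cy'])/s['fy'],1]);return o,d/np.linalg.norm(d)
def onz(s,rc,z):
    o,d=ray(s,rc);return o+d*(z-o[2])/d[2]
def tri(s1,p1,s2,p2):
    A=np.zeros((3,3));b=np.zeros(3);rs=[ray(s1,p1),ray(s2,p2)]
    for o,d in rs:
        P=np.eye(3)-np.outer(d,d);A+=P;b+=P@o
    x=np.linalg.solve(A,b);return x,[np.linalg.norm(np.cross(x-o,d)) for o,d in rs]
def proj(s,p):
    c=np.array(s['world_to_cam'])@np.append(p,1);return [s['fy']*c[1]/c[2]+s['cy'],s['fx']*c[0]/c[2]+s['cx']]
E
cat > m.py <<'E'
from h import *
a=r.snapshot('side');b=r.snapshot('top');save(a,'s0.png');save(b,'t0.png')
for s in(a,b):
    o,_=ray(s,[240,320]);print(s['fx'],o.round(3))
def best(s,l):
    q=r.spot_point(s,l);return (q[0]['location'],round(q[0]['p'],2)) if q else (None,0)
for l in ['vial_blue','vial_blue_seal','vial_silver','vial_gold','stand','bore_floor','focus_mark','loupe','loupe_lens','loupe_grip','tape_roll','marker_red','timer','coverslip_box']:
    p,pp=best(a,l);q,qq=best(b,l)
    print(l,p and np.round(p),pp,q and np.round(q),qq, end=' ')
    if p and q:
        x,e=tri(a,p,b,q);print(x.round(4),np.round(e,4))
    else: print()
st=r.read_state();print({k:np.round(st[k],3) for k in('t','ee_pos','tool_rot','joints','grip_width')})
E
python3 m.py; python3 -c "
import cv2,numpy as np"
```

```text
537.5801636336881 [ 0.413 -1.114  0.68 ]
491.2797850901 [ 0.41  -0.085  1.329]
vial_blue [302. 349.] 0.47 [221. 352.] 0.4 [ 0.5597 -0.1803  0.0015] [0.0009 0.0009]
vial_blue_seal [270. 351.] 0.73 [218. 352.] 0.58 [ 0.5603 -0.173   0.079 ] [0.0009 0.0009]
vial_silver [284. 308.] 0.77 [247. 324.] 0.51 [ 0.4812 -0.1045 -0.0017] [0.0057 0.0057]
vial_gold [323. 347.] 0.6 [245. 326.] 0.61 [ 0.5339 -0.1175 -0.1037] [0.0338 0.0338]
stand [242. 323.] 0.86 [228. 253.] 0.59 [ 0.5313  0.0899 -0.0039] [0.0047 0.0047]
bore_floor [236. 326.] 0.62 [232. 253.] 0.58 [0.5273 0.0856 0.018 ] [0.0041 0.0041]
focus_mark [183. 326.] 0.4 [218. 223.] 0.49 [0.5405 0.1436 0.1394] [0.0052 0.0052]
loupe [370. 324.] 0.76 [250. 429.] 0.97 [ 0.4881 -0.3892  0.0044] [0.0022 0.0022]
loupe_lens [250. 268.] 0.73 [248. 427.] 0.64 [ 0.4359 -0.3351  0.2272] [0.0408 0.0408]
loupe_grip [367. 297.] 0.92 [267. 423.] 0.9 [ 0.4407 -0.374   0.0021] [0.0009 0.0009]
tape_roll [298. 268.] 0.75 [285. 343.] 0.73 [ 0.3872 -0.1577  0.0025] [0.0008 0.0008]
marker_red [248. 268.] 0.64 [287. 260.] 0.51 [ 0.3798  0.0662 -0.0028] [0.0036 0.0036]
timer [209. 270.] 0.82 [288. 188.] 0.83 [0.3803 0.255  0.0135] [0.0092 0.0092]
coverslip_box [361. 412.] 0.86 [190. 423.] 0.52 [ 0.6509 -0.3727  0.0031] [0.0034 0.0034]
{'t': np.float64(1.5), 'ee_pos': array([ 0.138, -0.558,  0.405]), 'tool_rot': array([0.   , 0.993, 0.121, 0.   ]), 'joints': array([-1.439,  0.377,  0.081,  1.274,  0.   ,  1.461]), 'grip_width': np.float64(1.002)}
```

View pics/s0.png

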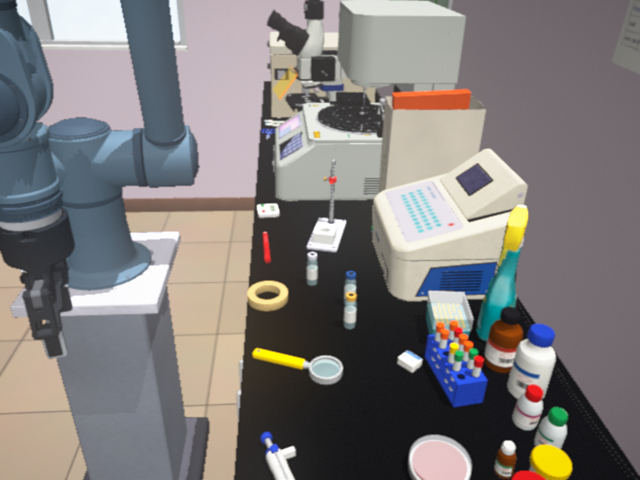

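View pics/t0.png

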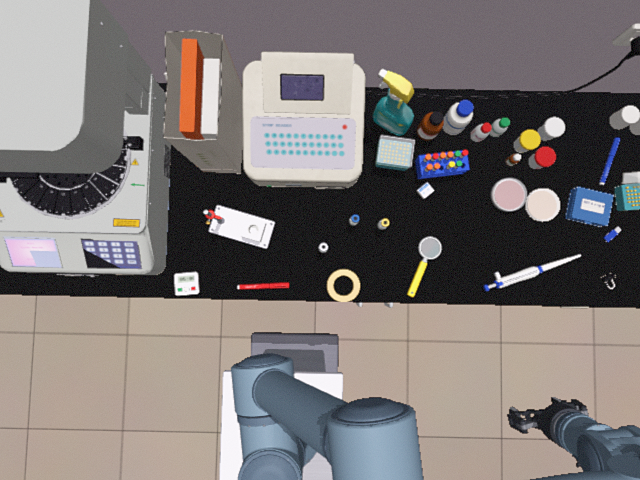

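Side view: blue vial at (273,350), with gold just in front (295,350), silver at (255,312), loupe at (370,325) and stand at (235,328). In the top view the blue cap is at (220,354), gold (224,383), and the bore about (229,253). I'll refine the key points with enlarged crops.

```bash
cat > m2.py <<'E'
from h import *
a=r.snapshot('side');b=r.snapshot('top')
ia,ib=a['image'],b['image']
def blob(s,box,f):
    r0,r1,c0,c1=box;h=cv2.cvtColor(s['image'],cv2.COLOR_RGB2HSV)[r0:r1,c0:c1].astype(int)
    m=f(h);ys,xs=np.nonzero(m);return [ys.mean()+r0,xs.mean()+c0],len(ys)
blue=lambda h:(h[...,0]>95)&(h[...,0]<125)&(h[...,1]>120)&(h[...,2]>50)
yel=lambda h:(h[...,0]>20)&(h[...,0]<35)&(h[...,1]>150)&(h[...,2]>100)
red=lambda h:((h[...,0]<8)|(h[...,0]>172))&(h[...,1]>120)&(h[...,2]>80)
for n,f,ba,bb in[('bluecap',blue,(262,285,338,362),(210,232,342,368)),('handle',yel,(340,380,245,310),(255,305,400,430)),('collar',red,(172,190,320,345),(200,235,195,235))]:
    p,k=blob(a,ba,f);q,l=blob(b,bb,f);x,e=tri(a,p,b,q);print(n,np.round(p,1),k,np.round(q,1),l,x.round(4),np.round(e,4))
# handle axis on z=.012
h=cv2.cvtColor(ib,cv2.COLOR_RGB2HSV)[255:305,400:432].astype(int);ys,xs=np.nonzero(yel(h))
P=np.array([onz(b,[y+255,x+400],.013)[:2] for y,x in zip(ys,xs)]);c=P.mean(0);u,s,v=np.linalg.svd(P-c);t=(P-c)@v[0]
print('handle c',c,'dir',v[0],'ext',t.min(),t.max())
A=cv2.resize(ib[195:260,195:285],None,fx=6.6,fy=6.6,interpolation=cv2.INTER_CUBIC)[:,:594]
B=cv2.resize(ia[150:260,300:352],None,fx=3.9,fy=3.9,interpolation=cv2.INTER_CUBIC)[:429,:203]
o=np.zeros((429,800,3),np.uint8);o[:A.shape[0],:A.shape[1]]=A[:429];o[:B.shape[0],597:597+B.shape[1]]=B
cv2.imwrite('pics/c1.png',o[...,::-1])
E
python3 m2.py
```

```text
bluecap [274.4 350.6] 74 [217.5 355.4] 48 [ 0.5604 -0.1833  0.074 ] [0.0007 0.0007]
handle [357.9 278.1] 615 [278.6 417.1] 212 [ 0.4076 -0.3563  0.0086] [0.0001 0.0001]
collar [179.8 332. ] 40 [215.1 212.1] 74 [0.5522 0.1718 0.1359] [0.0001 0.0001]
handle c [ 0.40748586 -0.35541133] dir [-0.92326007  0.38417554] ext -0.049010802747474595 0.05031273521942392
```

View pics/c1.png

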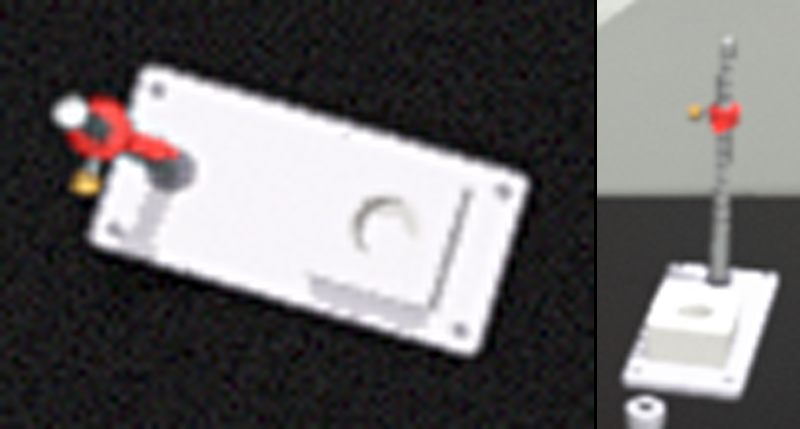

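Crop (6.6x from (195,195)): bore centre at about (226,385), post top (110,72), plate corners (66,145), (182,530), (356,478), (240,88). In the side crop the red collar is at about (118,725). Now I'll compute the stand pose from these.

```bash
cat > m3.py <<'E'
from h import *
a=r.snapshot('side');b=r.snapshot('top')
T=lambda x,y:[195+(y+.5)/6.6-.5,195+(x+.5)/6.6-.5]
S=lambda x,y:[150+(y+.5)/3.9-.5,300+(x-597+.5)/3.9-.5]
C=np.array([onz(b,T(*p),.01)[:2] for p in[(145,66),(530,182),(478,356),(88,240)]])
print('corners',C.round(4),'sides',[np.linalg.norm(C[i]-C[i-1]).round(4) for i in range(4)])
d=(C[0]-C[1])+(C[3]-C[2]);d/=np.linalg.norm(d);print('stand x',d,np.degrees(np.arctan2(d[1],d[0])))
print('bore from plate',C.mean(0)-.036*d)
print('bore top',onz(b,T(385,226),.038),'side',onz(a,S(697,311),.038),tri(a,S(697,311),b,T(385,226)))
print('posttop',onz(b,T(72,110),.19),tri(a,S(729,40),b,T(72,110)))
print('postbase',onz(b,T(172,172),.01))
# collar z from each camera given post xy
pxy=C.mean(0)+.059*d; print('post',pxy)
for z in(.13,.136,.14,.146,.15,.16): print(z,np.round(proj(a,[*pxy,z]),1),np.round(proj(b,[*pxy,z]),1))
print('obs',S(725,118),T(103,128))
for n in('vial_blue','vial_blue_seal'):
    for s in(a,b):
        for k in r.spot_point(s,n)[:1]:print(n,np.round(k['location'],1),k['p'],onz(s,k['location'],0 if n=='vial_blue' else .0765).round(4))
E
python3 m3.py
```

```text
corners [[0.596  0.1878]
 [0.5515 0.0289]
 [0.4798 0.0481]
 [0.5239 0.2085]] sides [np.float64(0.0749), np.float64(0.1651), np.float64(0.0742), np.float64(0.1664)]
stand x [0.26740507 0.96358421] 74.49008839822137
bore from plate [0.52817252 0.08362742]
bore top [0.52959479 0.08389158 0.038     ] side [0.53001668 0.08287698 0.038     ] (array([0.52988627, 0.08395993, 0.03740512]), [np.float64(0.00023584823440571113), np.float64(0.00023584823440557306)])
posttop [0.55443534 0.17582341 0.19      ] (array([0.55467075, 0.17599895, 0.18920864]), [np.float64(0.00013456123988068137), np.float64(0.00013456123988054677)])
postbase [0.55254257 0.17523175 0.01      ]
post [0.553576   0.17516792]
0.13 [181.4 332.3] [214.8 211.2]
0.136 [179.3 332.3] [214.5 210.7]
0.14 [177.9 332.4] [214.3 210.3]
0.146 [175.7 332.5] [214.  209.8]
0.15 [174.3 332.5] [213.8 209.5]
0.16 [170.7 332.6] [213.2 208.6]
obs [179.8846153846154, 332.44871794871796] [213.96969696969697, 210.1818181818182]
vial_blue [302.7 349.6] 0.55 [ 0.5615 -0.1807  0.    ]
vial_blue [222.5 351.9] 0.46 [ 0.5559 -0.1798  0.    ]
vial_blue_seal [273. 349.] 0.71 [ 0.5564 -0.1819  0.0765]
vial_blue_seal [220. 352.] 0.69 [ 0.554  -0.1745  0.0765]
```

Request:
move_arm(
  steps="-1 0 0 0 -0.187; -1 0 0 0 -0.37; -1 0 0 0 -0.56; -1 0 0 0 -0.75; -1 0 0 0 -0.93",
)

```text
t: 2.52
ee_pos: [0.1377, -0.5583, 0.4047]
tool_rot: [0.0, 0.832, 0.555, -0.0]
force: [-0.4, 1.1, -0.2]
grip_width: 0.998
```

```bash
cat > m4.py <<'E'
from h import *
a=r.snapshot('side');b=r.snapshot('top')
A=cv2.resize(b['image'][200:240,335:395],None,fx=8,fy=8,interpolation=cv2.INTER_CUBIC)
B=cv2.resize(a['image'][260:340,330:370],None,fx=7,fy=7,interpolation=cv2.INTER_CUBIC)
o=np.zeros((560,770,3),np.uint8);o[:320,:480]=A;o[:560,490:770]=B
cv2.imwrite('pics/c2.png',o[...,::-1])
E
python3 m4.py
```

```text
(no output)
```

View pics/c2.png

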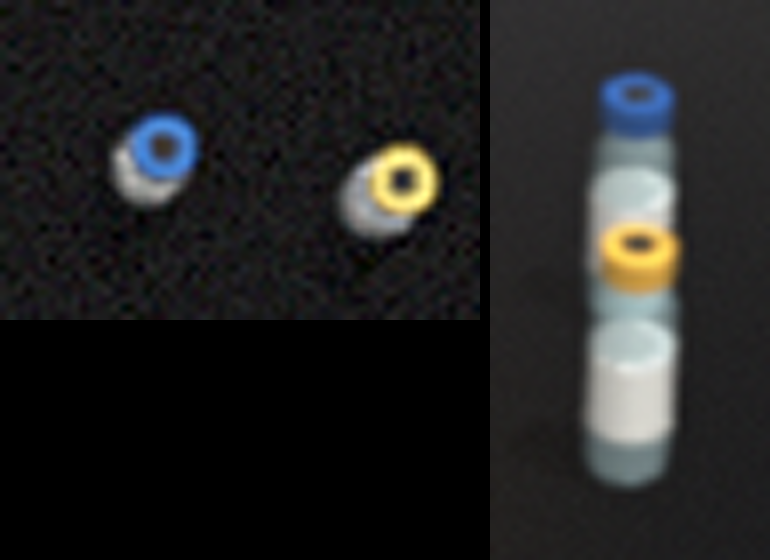

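Septum centres: blue at (147,164) and gold at (180,404) in the top crop; blue at (94,637) and gold at (243,638) in the side crop.

Run:
```python
from h import *
a=r.snapshot('side');b=r.snapshot('top')
for p,q in(([273,350.6],[217.9,355.06]),([294.3,350.7],[222.06,385.06])):
    print(tri(a,p,b,q),onz(a,p,.0765),onz(b,q,.0765))
s=r.read_state();print(s['ee_pos'],s['tool_rot'],s['joints'])
```

```text
(array([ 0.55963713, -0.18225616,  0.07665014]), [np.float64(5.930936510280435e-05), np.float64(5.930936510290295e-05)]) [ 0.55973395 -0.18201759  0.0765    ] [ 0.55959546 -0.18226279  0.0765    ]
(array([ 0.5503027 , -0.25928768,  0.07729851]), [np.float64(6.829933363906809e-05), np.float64(6.829933363904276e-05)]) [ 0.55041427 -0.2581628   0.0765    ] [ 0.55046055 -0.25940499  0.0765    ]
[ 0.13769375 -0.55829484  0.40472617] [ 4.47743375e-05  8.34064075e-01  5.51667578e-01 -2.23971004e-05] [-1.43929505e+00  3.77307510e-01  8.10028362e-02  1.27439153e+00
 -1.09778014e-06  5.33573080e-01]
```

Request:
move_arm(
  steps="-1 51 24.3 0 -0.03; -1 102 48.6 0 -0.06; -1 153 72.9 0 -0.09; -1 204 97.2 0 -0.12; -1 255 121.5 0 -0.127",
)

```text
t: 3.35
ee_pos: [0.3499, -0.3692, 0.405]
tool_rot: [0.0, 0.797, 0.604, -0.0]
force: [0.8, -1.0, 0.3]
grip_width: 1.001
```

```bash
cat > st.py <<'E'
import sys;from h import *
def go(tx,ty,tz=None,yaw=None):
    s=r.read_state();w,x,y,z=s['tool_rot'];p=np.array(s['ee_pos']);psi=2*np.arctan2(y,x)
    d=np.array([tx,ty])-p[:2];c,n=np.cos(psi),np.sin(psi)
    print('t',round(s['t'],2),'pos',p.round(4),'q',np.round(s['tool_rot'],4),'yaw',round(psi,4),'F',np.round(s['force'],1),'gw',round(s['grip_width'],3))
    print('dtool mm x %.1f y %.1f z %.1f'%(1e3*(d@[c,n]),1e3*(d@[n,-c]),1e3*(p[2]-tz) if tz else 0),'turn',None if yaw is None else round(psi-yaw,4))
if __name__=='__main__': go(*map(float,sys.argv[1:]))
E
python3 st.py 0.5597 -0.1822 0.29 1.300
```

```text
t 3.35 pos [ 0.3499 -0.3692  0.405 ] q [ 4.000e-04  7.972e-01  6.037e-01 -0.000e+00] yaw 1.2961 F [ 0.8 -1.   0.3] gw 1.001
dtool mm x 236.9 y 151.3 z 115.0 turn -0.0039
```

Request:
move_arm(
  steps="-1 48 30 0 0; -1 96 60 0 0; -1 144 90 0 0; -1 192 120 0 0; -1 237 151 0 0",
)

```text
t: 3.98
ee_pos: [0.5591, -0.1812, 0.4049]
tool_rot: [0.0, 0.797, 0.604, 0.0]
force: [0.7, -0.4, 0.5]
grip_width: 0.996
```

```bash
python3 st.py 0.5597 -0.1822 0.205 1.300
```

```text
t 3.98 pos [ 0.5591 -0.1812  0.4049] q [3.000e-04 7.971e-01 6.038e-01 0.000e+00] yaw 1.2965 F [ 0.7 -0.4  0.5] gw 0.996
dtool mm x -0.8 y 0.9 z 199.9 turn -0.0035
```

Request:
move_arm(
  steps="-1 -0.8 0.9 55 0; -1 -0.8 0.9 110 0; -1 -0.8 0.9 160 0; -1 -0.8 0.9 190 0; -1 -0.8 0.9 200 0",
)

```text
t: 4.6
ee_pos: [0.5574, -0.1833, 0.2025]
tool_rot: [-0.002, 0.797, 0.604, -0.001]
force: [-0.0, 0.4, 0.8]
grip_width: 0.997
```

Request:
move_arm(
  steps="0 0 0 0 0; 0.5 0 0 0 0; 1 0 0 0 0; 1 0 0 0 0; 1 0 0 0 0",
)

```text
t: 5.22
ee_pos: [0.559, -0.1841, 0.2061]
tool_rot: [0.001, 0.796, 0.605, 0.001]
force: [-0.9, 0.2, 6.0]
grip_width: 0.249
```

```bash
python3 st.py 0.5597 -0.1822 0.205 1.300
```

```text
t 5.22 pos [ 0.559  -0.1841  0.2061] q [1.100e-03 7.965e-01 6.046e-01 5.000e-04] yaw 1.2986 F [-0.9  0.2  6. ] gw 0.249
dtool mm x 2.0 y 0.1 z 1.1 turn -0.0014
```

Request:
move_arm(
  steps="1 0 0 0 0; 1 0 0 -8 0; 1 0 0 -30 0; 1 0 0 -65 0; 1 0 0 -90 0",
)

```text
t: 5.85
ee_pos: [0.5586, -0.1839, 0.2965]
tool_rot: [0.001, 0.796, 0.605, 0.0]
force: [-0.5, 0.5, 0.2]
grip_width: 0.247
```

```bash
python3 st.py 0.5295 0.0837 0.29 1.300
python3 - <<'E'
from h import *
a=r.snapshot('side');b=r.snapshot('top')
for s,n in((a,'side'),(b,'top')):
  for l in('vial_blue','vial_blue_seal'):
    q=r.spot_point(s,l);print(n,l,[(np.round(k['location'],1),round(k['p'],2)) for k in q[:2]])
p=np.round(proj(a,[.559,-.184,.12])).astype(int);q=np.round(proj(b,[.559,-.184,.15])).astype(int);print(p,q)
A=cv2.resize(a['image'][p[0]-50:p[0]+60,p[1]-50:p[1]+50],None,fx=4,fy=4,interpolation=3)
B=cv2.resize(b['image'][q[0]-50:q[0]+60,q[1]-50:q[1]+50],None,fx=4,fy=4,interpolation=3)
cv2.imwrite('pics/c3.png',np.hstack([A,B])[...,::-1])
E
```

```text
t 5.85 pos [ 0.5586 -0.1839  0.2965] q [6.000e-04 7.964e-01 6.047e-01 3.000e-04] yaw 1.2988 F [-0.5  0.5  0.2] gw 0.247
dtool mm x 249.9 y -99.9 z 6.5 turn -0.0012
side vial_blue [(array([267.6, 352. ]), 0.75)]
side vial_blue_seal [(array([233.9, 353.6]), 0.89)]
top vial_blue []
top vial_blue_seal []
[256 351] [215 358]
```

View pics/c3.png

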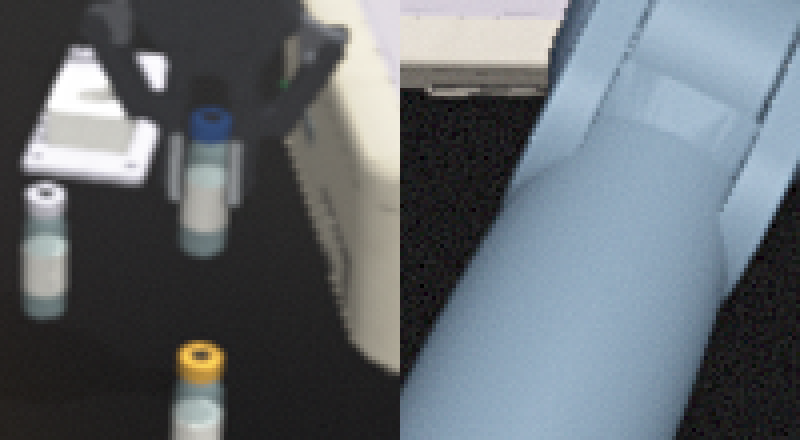

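Request:
move_arm(
  steps="1 35 -14 0 0; 1 85 -34 0 0; 1 135 -54.5 0 0; 1 185 -74.5 0 0; 1 220 -88.5 0 0",
)

```text
t: 6.78
ee_pos: [0.5311, 0.054, 0.2932]
tool_rot: [-0.001, 0.796, 0.605, -0.001]
force: [0.3, -0.5, -0.6]
grip_width: 0.243
```

Request:
move_arm(
  steps="1 20 -8 0 0; 1 27.5 -11 0 0; 1 27.9 -11.3 0 0; 1 27.9 -11.3 0 0",
)

```text
t: 7.28
ee_pos: [0.529, 0.0809, 0.2944]
tool_rot: [0.0, 0.797, 0.604, -0.0]
force: [0.2, 0.7, -1.0]
grip_width: 0.251
```

```bash
python3 st.py 0.529 0.0818 0.26 1.300
python3 - <<'E'
from h import *
a=r.snapshot('side')
s=r.read_state();p0=s['ee_pos'];vz=p0[2]-.206
for l in('vial_blue','vial_blue_seal'):
    q=r.spot_point(a,l);print(l,[(np.round(k['location'],1),round(k['p'],2)) for k in q[:2]])
print('expect',proj(a,[.5295,.0837,vz]),proj(a,[.5295,.0837,vz+.0765]))
A=cv2.resize(a['image'][170:255,290:370],None,fx=7,fy=7,interpolation=3)
cv2.imwrite('pics/c4.png',A[...,::-1])
E
```

```text
t 7.28 pos [0.529  0.0809 0.2944] q [ 0.000e+00  7.968e-01  6.042e-01 -3.000e-04] yaw 1.2976 F [ 0.2  0.7 -1. ] gw 0.251
dtool mm x 0.8 y -0.3 z 34.4 turn -0.0024
vial_blue [(array([212.1, 329.6]), 0.56)]
vial_blue_seal [(array([184. , 326.5]), 0.55), (array([371.4, 328.9]), 0.17)]
expect [np.float64(211.36777034743224), np.float64(325.57006267297123)] [np.float64(183.03919832728604), np.float64(326.4119184672553)]
```

View pics/c4.png

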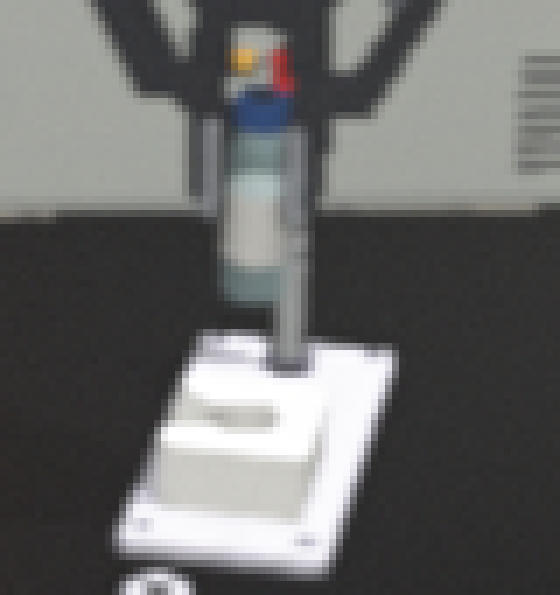

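Request:
move_arm(
  steps="1 0.8 -0.3 20 0; 1 0.8 -0.3 38 0; 1 0.8 -0.3 46 0; 1 0.8 -0.3 47 0; 1 0.8 -0.3 47 0",
)

```text
t: 8.05
ee_pos: [0.5292, 0.0825, 0.2483]
tool_rot: [0.0, 0.797, 0.605, 0.0]
force: [0.6, 0.1, -0.1]
grip_width: 0.246
```

```bash
python3 st.py 0.529 0.0818 0.22 1.300
```

```text
t 8.05 pos [0.5292 0.0825 0.2483] q [3.000e-04 7.965e-01 6.046e-01 4.000e-04] yaw 1.2986 F [ 0.6  0.1 -0.1] gw 0.246
dtool mm x -0.7 y -0.0 z 28.3 turn -0.0014
```

Request:
move_arm(
  steps="1 -0.5 0 4 0; 1 -0.5 0 7 0; 1 -0.5 0 10 0; 1 -0.5 0 13 0; 1 -0.5 0 13 0",
)

```text
t: 8.68
ee_pos: [0.5286, 0.0821, 0.2343]
tool_rot: [-0.0, 0.796, 0.605, -0.0]
force: [0.3, 0.4, -0.6]
grip_width: 0.245
```

Request:
move_arm(
  steps="1 0 0 4 0; 1 0 0 8 0; 1 0 0 11 0; 1 0 0 13 0; 1 0 0 13 0",
)

```text
t: 9.3
ee_pos: [0.5287, 0.0821, 0.2215]
tool_rot: [-0.0, 0.796, 0.605, -0.0]
force: [-1.1, -0.3, -0.3]
grip_width: 0.248
```

Request:
move_arm(
  steps="1 0 0 1 0; 1 0 0 1.5 0; 1 0 0 2 0; 1 0 0 2.5 0; 1 0 0 2.5 0",
)

```text
t: 9.93
ee_pos: [0.5287, 0.0822, 0.2201]
tool_rot: [0.0, 0.796, 0.605, 0.0]
force: [-2.7, 0.7, 7.3]
grip_width: 0.249
```

Touched the floor at the predicted height. Now releasing.

Request:
move_arm(
  steps="0.3 0 0 -0.5 0; 0 0 0 -0.5 0; -0.3 0 0 -0.5 0; -0.5 0 0 -0.5 0; -0.5 0 0 -0.5 0",
)

```text
t: 10.55
ee_pos: [0.5288, 0.0821, 0.2196]
tool_rot: [0.0, 0.796, 0.605, -0.0]
force: [-0.4, -0.2, 0.1]
grip_width: 0.753
```

Request:
move_arm(
  steps="-0.5 0 0 -20 0; -0.5 0 0 -50 0; -0.5 0 0 -90 0; -0.5 0 0 -125 0; -0.5 0 0 -150 0",
)

```text
t: 11.18
ee_pos: [0.529, 0.0822, 0.3715]
tool_rot: [0.001, 0.796, 0.605, 0.001]
force: [0.3, -0.7, 0.5]
grip_width: 0.749
```

```bash
python3 st.py 0.438 -0.37 0.32 2.748
python3 - <<'E'
from h import *
a=r.snapshot('side')
for l in('vial_blue_seal','focus_mark'):
    q=r.spot_point(a,l);print(l,[(np.round(k['location'],1),round(k['p'],2)) for k in q[:2]])
print('expect',proj(a,[.5295,.0837,.0905]))
A=cv2.resize(a['image'][160:255,290:370],None,fx=6,fy=6,interpolation=3)
cv2.imwrite('pics/c5.png',A[...,::-1])
E
```

```text
t 11.18 pos [0.529  0.0822 0.3715] q [6.000e-04 7.965e-01 6.047e-01 8.000e-04] yaw 1.2988 F [ 0.3 -0.7  0.5] gw 0.749
dtool mm x -460.0 y 33.9 z 51.5 turn -1.4492
vial_blue_seal [(array([210.1, 322.3]), 0.45)]
focus_mark [(array([207.1, 325.8]), 0.74), (array([180.4, 328.3]), 0.37)]
expect [np.float64(210.63273193453455), np.float64(325.5919062147664)]
```

View pics/c5.png

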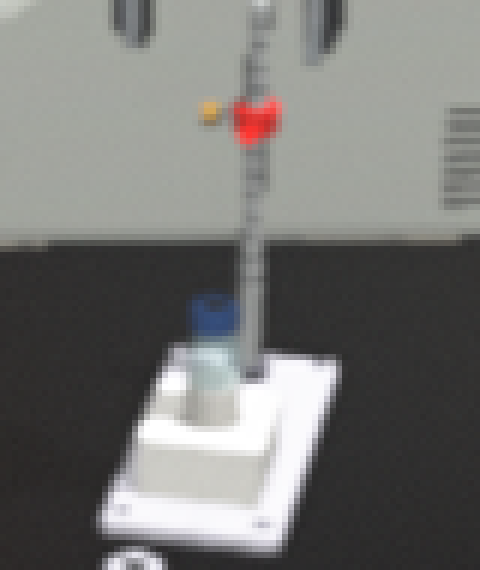

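Vial is seated: septum at about (210,325) in the side image against the predicted (210.6,325.6). Now to the loupe.

Request:
move_arm(
  steps="-0.5 -46 3.4 0 -0.145; -0.5 -92 6.8 0 -0.29; -0.5 -138 10.2 0 -0.435; -0.5 -184 13.6 0 -0.58; -0.5 -230 17 0 -0.724",
)

```text
t: 11.95
ee_pos: [0.4824, -0.1451, 0.368]
tool_rot: [-0.001, 0.529, 0.849, -0.0]
force: [1.2, -0.3, 0.7]
grip_width: 0.75
```

```bash
python3 st.py 0.437 -0.368 0.32 2.747
python3 - <<'E'
from h import *
a=r.snapshot('side');b=r.snapshot('top')
x=.5295+.066*.2674;y=.0837+.066*.9636
for z in(.132,.136,.14):print(z,np.round(proj(a,[x,y,z]),1),np.round(proj(b,[x,y,z]),1))
q=[195+158.5/6.6-.5,195+178.5/6.6-.5];print(q)
for s in(a,b):
    for k in r.spot_point(s,'focus_mark')[:3]:print(np.round(k['location'],1),round(k['p'],2))
A=cv2.resize(a['image'][170:190,318:343],None,fx=16,fy=16,interpolation=3)
B=cv2.resize(b['image'][203:228,198:228],None,fx=13,fy=13,interpolation=3)
o=np.zeros((325,800,3),np.uint8);o[:320,:400]=A;o[:325,405:795]=B
cv2.imwrite('pics/c6.png',o[...,::-1])
E
```

```text
t 11.95 pos [ 0.4824 -0.1451  0.368 ] q [-1.200e-03  5.286e-01  8.489e-01 -2.000e-04] yaw 2.0276 F [ 1.2 -0.3  0.7] gw 0.75
dtool mm x -180.0 y -139.0 z 48.0 turn -0.7194
0.132 [185.  330.8] [217.5 222.3]
0.136 [183.6 330.9] [217.3 222. ]
0.14 [182.1 330.9] [217.1 221.7]
[218.5151515151515, 221.54545454545456]
[221.5 221.9] 0.61
```

View pics/c6.png

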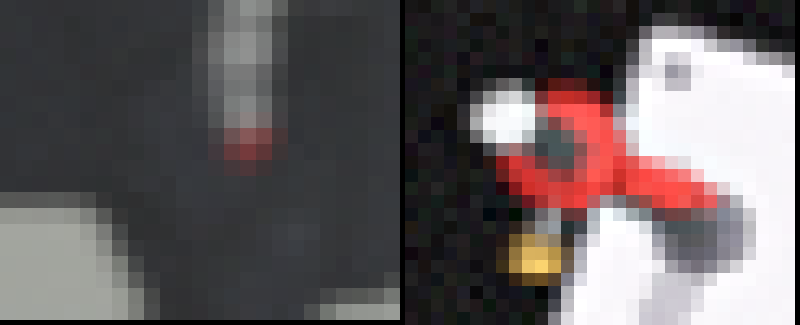

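Request:
move_arm(
  steps="-0.3 -40 -31 0 -0.145; -0.3 -80 -62 0 -0.29; -0.3 -120 -93 0 -0.435; -0.3 -155 -120 0 -0.58; -0.3 -180 -139 0 -0.72",
)

```text
t: 12.78
ee_pos: [0.4371, -0.3669, 0.3688]
tool_rot: [-0.0, 0.196, 0.981, 0.0]
force: [1.3, 0.4, -0.3]
grip_width: 0.651
```

```bash
python3 st.py 0.437 -0.368 0.22 2.747
python3 - <<'E'
from h import *
from scipy.optimize import minimize
a=r.snapshot('side')
im=cv2.imread('pics/s0.png').astype(float)
red=np.clip((im[...,2]-np.maximum(im[...,0],im[...,1])),0,None)
print(red[172:190,325:341].astype(int))
d=np.array([.2674,.9636]);n=np.array([-d[1],d[0]])
def model(z,pw,dc,k=8):
    m=np.zeros((480*k//8,1))
    M=np.zeros((20*k,20*k),np.uint8)
    def P(x,y,zz):
        rr,cc=proj(a,[*(np.array([.5295,.0837])+x*d+y*n),zz]);return [(cc+dc-323+.5)*k,(rr-171+.5)*k]
    t=np.linspace(0,2*np.pi,40)
    h=[P(.095+.011*np.cos(u),.011*np.sin(u),z+s) for u in t for s in(-.006,.006)]
    cv2.fillPoly(M,[cv2.convexHull(np.float32(h)).astype(np.int32)],1)
    h=[P(x,s*pw,z+q*pw) for x in(.066,.09) for s in(-1,1) for q in(-1,1)]
    cv2.fillPoly(M,[cv2.convexHull(np.float32(h)).astype(np.int32)],1)
    return cv2.resize(M.astype(np.float32),(20,20),interpolation=cv2.INTER_AREA)
R=red[171:191,323:343];R=R/np.percentile(R,99.2)
for pw in(.002,.003,.004):
    f=[(np.sum((cv2.GaussianBlur(model(z,pw,dc),(0,0),.5)-R)**2),z,dc) for z in np.arange(.126,.15,.001) for dc in(-1,-.5,0,.5,1)]
    print(pw,[np.round(q,3) for q in sorted(f)[:4]])
E
```

```text
t 12.78 pos [ 0.4371 -0.3669  0.3688] q [-4.000e-04  1.958e-01  9.806e-01  5.000e-04] yaw 2.7474 F [ 1.3  0.4 -0.3] gw 0.651
dtool mm x -0.3 y -1.0 z 148.8 turn 0.0004
[[  0   0   0   0   0   0   0   0   0   0   0   0   0   0   0   0]
 [  0   0   0   0   0   0   0   0   0   0   0   0   0   0   0   0]
 [  0   0   0   0   0   0   0   0   0   0   0   0   0   0   0   0]
 [  0   0   0   0   0   2   0   0   0   9  12   0   0   0   0   0]
 [  8   3   0   4  20  31  14   0   7  55  80  38   2   0   0   0]
 [ 38  20   6  31  89 111  74  40  54 108 145 102  23   0   0   0]
 [ 46  21   8  47 137 175 155 133 138 162 170 109  22   0   0   0]
 [ 37  14   3  31 103 157 164 164 166 171 151  79  11   0   0   0]
 [ 16   4   0  22  90 155 174 173 167 154 123  59   5   0   0   0]
 [  0   0   0  22 100 175 193 189 174 149 107  45   4   0   0   0]
 [  0   0   0  11  86 170 190 180 147 105  58  15   0   0   0   0]
 [  0   0   0   1  49 133 158 116  54  25   8   0   0   0   0   0]
 [  0   0   0   0   6  39  55  25   2   0   0   0   0   0   0   0]
 [  0   0   0   0   0   0   2   0   0   0   0   0   0   0   0   0]
 [  0   0   0   0   0   0   0   0   0   0   0   0   0   0   0   0]
 [  0   0   0   0   0   0   0   0   0   0   0   0   0   0   0   0]
 [  0   0   0   0   0   0   0   0   0   0   0   0   0   0   0   0]
 [  0   0   0   0   0   0   0   0   0   0   0   0   0   0   0   0]]
0.002 [array([ 8.992,  0.135, -0.5  ]), array([ 9.244,  0.136, -0.5  ]), array([ 9.776,  0.135, -1.   ]), array([ 9.872,  0.134, -0.5  ])]
0.003 [array([10.172,  0.136, -0.5  ]), array([10.308,  0.135, -0.5  ]), array([10.681,  0.137, -0.5  ]), array([11.321,  0.136, -1.   ])]
0.004 [array([11.919,  0.136, -0.5  ]), array([12.074,  0.137, -0.5  ]), array([12.67 ,  0.135, -0.5  ]), array([13.018,  0.136, -1.   ])]
```

Request:
move_arm(
  steps="0.2 0 -1 40 0; 0.2 0 -1 90 0; 0.2 0 -1 135 0; 0.2 0 -1 165 0; 0.2 0 -1 180 0",
)

```text
t: 13.45
ee_pos: [0.4364, -0.3653, 0.1872]
tool_rot: [-0.002, 0.198, 0.98, 0.001]
force: [0.1, 0.1, 0.9]
grip_width: 0.4
```

```bash
python3 st.py 0.437 -0.368 0.1755 2.747
python3 - <<'E'
from h import *
a=r.snapshot('side')
A=cv2.resize(a['image'][315:395,245:355],None,fx=5,fy=5,interpolation=3)
cv2.imwrite('pics/c7.png',A[...,::-1])
E
```

```text
t 13.45 pos [ 0.4364 -0.3653  0.1872] q [-0.0017  0.1975  0.9803  0.0014] yaw 2.7439 F [0.1 0.1 0.9] gw 0.4
dtool mm x -1.6 y -2.3 z 11.7 turn -0.0031
```

View pics/c7.png

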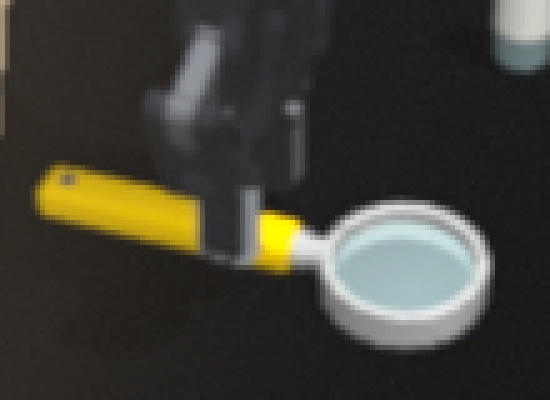

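Request:
move_arm(
  steps="0.2 0 -1 4 0; 0.2 0 -1 8 0; 0.2 0 -1 9 0; 0.2 0 -1 9 0",
)

```text
t: 14.0
ee_pos: [0.4363, -0.3687, 0.1813]
tool_rot: [0.0, 0.198, 0.98, -0.0]
force: [1.0, 1.1, -0.8]
grip_width: 0.4
```

Request:
move_arm(
  steps="0.2 0 0 3 0; 0.2 0 0 4.5 0; 0.2 0 0 4.5 0; 0.6 0 0 4.5 0; 0.8 0 0 4.5 0",
)

```text
t: 14.62
ee_pos: [0.4362, -0.3685, 0.1765]
tool_rot: [0.0, 0.198, 0.98, -0.0]
force: [-0.0, 0.5, 3.2]
grip_width: 0.184
```

Request:
move_arm(
  steps="1 0 0 0 0; 1 0 0 0 0; 1 0 0 0 0; 1 0 0 0 0",
)

```text
t: 15.12
ee_pos: [0.4362, -0.3685, 0.1764]
tool_rot: [0.0, 0.198, 0.98, -0.0]
force: [-0.8, 0.6, 5.7]
grip_width: 0.188
```

Request:
move_arm(
  steps="1 0 0 -4 0; 1 0 0 -12 0; 1 0 0 -30 0; 1 0 0 -60 0; 1 0 0 -90 0",
)

```text
t: 15.75
ee_pos: [0.436, -0.3684, 0.2671]
tool_rot: [-0.0, 0.198, 0.98, 0.0]
force: [1.8, -0.7, -1.1]
grip_width: 0.192
```

Run:
```python
from h import *
a=r.snapshot('side')
s=r.read_state();print(s['ee_pos'],s['moment'],s['force'],s['grip_width'])
A=cv2.resize(a['image'][270:395,235:365],None,fx=4.5,fy=4.5,interpolation=3)
cv2.imwrite('pics/c8.png',A[...,::-1])
```

```text
[ 0.43713403 -0.36950726  0.27151498] [-0.05662516 -0.04191614  0.05790078] [ 0.73199383 -1.33608279  2.06171444] 0.19443650371960916
```

View pics/c8.png

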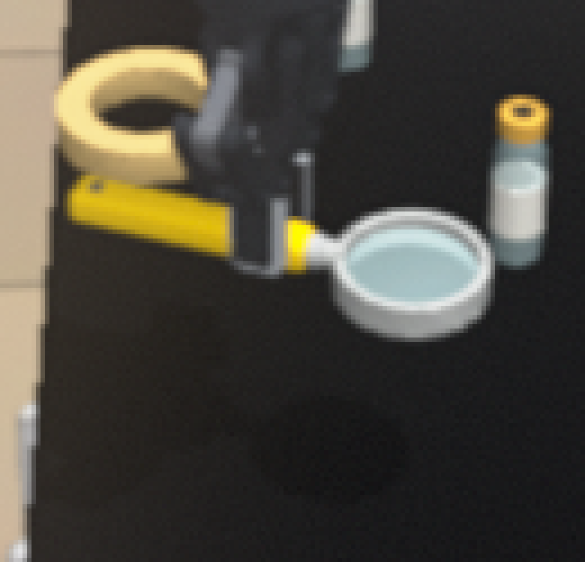

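Loupe lifted and level, clear of everything. Transporting.

Request:
move_arm(
  steps="1 8 24 -20 0; 1 22 67 -35 0; 1 37 113 -38 0; 1 52 158 -38 0; 1 67 203 -38 0",
)

```text
t: 16.42
ee_pos: [0.4532, -0.154, 0.3043]
tool_rot: [0.0, 0.198, 0.98, -0.0]
force: [-0.2, -0.0, -0.4]
grip_width: 0.193
```

```bash
python3 st.py 0.4751 0.1052 0.3049 2.747
```

```text
t 16.43 pos [ 0.4532 -0.154   0.3043] q [ 4.000e-04  1.983e-01  9.802e-01 -1.000e-04] yaw 2.7424 F [-0.2 -0.  -0.4] gw 0.193
dtool mm x 80.5 y 247.3 z -0.6 turn -0.0046
```

Request:
move_arm(
  steps="1 17 52 0 0; 1 33 102 0 0; 1 49 150 0 0; 1 62 190 0 0; 1 70 215 0 0",
)

```text
t: 17.05
ee_pos: [0.472, 0.0719, 0.3042]
tool_rot: [0.0, 0.197, 0.98, 0.0]
force: [-0.3, 0.4, -1.0]
grip_width: 0.194
```

Request:
move_arm(
  steps="1 4 12 0 0; 1 7 22 0 0; 1 8 25 0 0; 1 8 25 0 0",
)

```text
t: 17.55
ee_pos: [0.4746, 0.0956, 0.3041]
tool_rot: [0.0, 0.198, 0.98, -0.0]
force: [-0.1, 0.1, -1.4]
grip_width: 0.185
```

```bash
python3 st.py 0.4751 0.1052 0.3049 2.747
cat > m9.py <<'E'
from h import *
a=r.snapshot('side');b=r.snapshot('top')
for s,n in((a,'side'),(b,'top')):
  for l in('loupe_lens','vial_blue_seal','focus_mark'):
    print(n,l,[(np.round(k['location'],1),round(k['p'],2)) for k in r.spot_point(s,l)[:2]])
print('expect lens',proj(a,[.5295,.0837,.1355]),proj(b,[.5295,.0837,.1355]),'tip',proj(a,[.5471,.1473,.1355]))
p=np.array(r.read_state()['ee_pos'])
print('lens by tcp',p+[.0544,-.0215,-.1694])
A=cv2.resize(a['image'][155:255,280:380],None,fx=5.5,fy=5.5,interpolation=3)
B=cv2.resize(b['image'][195:270,205:245+0],None,fx=1,fy=1)
B=cv2.resize(b['image'][190:290,215:260],None,fx=5.5,fy=5.5,interpolation=3)
cv2.imwrite('pics/c9.png',np.hstack([A,B])[...,::-1])
E
python3 m9.py
```

```text
t 17.55 pos [0.4746 0.0956 0.3041] q [ 0.000e+00  1.984e-01  9.801e-01 -2.000e-04] yaw 2.7421 F [-0.1  0.1 -1.4] gw 0.185
dtool mm x 3.3 y 9.0 z -0.8 turn -0.0049
side loupe_lens [(array([196.6, 326.3]), 0.76)]
side vial_blue_seal [(array([210. , 327.1]), 0.63)]
side focus_mark [(array([179.9, 325.4]), 0.63), (array([209.6, 323.6]), 0.46)]
top loupe_lens [(array([224. , 253.5]), 0.81)]
top vial_blue_seal [(array([228.5, 250.9]), 0.47)]
top focus_mark []
expect lens [np.float64(194.13508007563536), np.float64(326.08217603138894)] [np.float64(225.07776790359952), np.float64(247.87388615744342)] tip [np.float64(183.75335955514456), np.float64(330.8466391236507)]
lens by tcp [0.52893528 0.0743793  0.13479004]
```

View pics/c9.png

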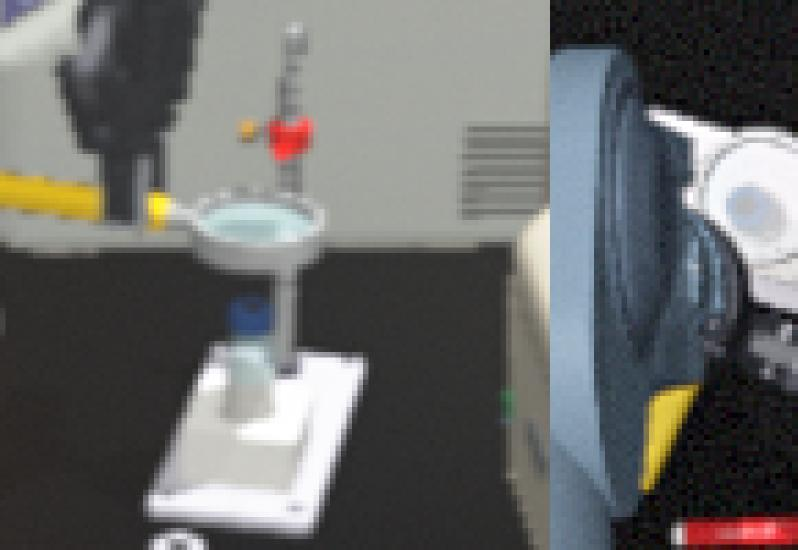

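Request:
move_arm(
  steps="1 1.5 4 -1 0; 1 3 8 -1 0; 1 3.3 9 -1 0; 1 3.3 9 -1 0; 1 3.3 9 -1 0",
)

```text
t: 18.58
ee_pos: [0.475, 0.1057, 0.3052]
tool_rot: [0.0, 0.198, 0.98, -0.0]
force: [-0.5, -0.2, -1.0]
grip_width: 0.189
```

```bash
sed -i 's/190:290,215:260/190:290,220:265/' m9.py
cat >> m9.py <<'E'
L=[r.spot_point(s,'loupe_lens')[0]['location'] for s in(a,b)]
print('tri lens',tri(a,L[0],b,L[1]))
lt=p+[.0544,-.0215,-.1694];print(proj(a,lt),proj(b,lt))
E
python3 m9.py;python3 st.py 0.4751 0.1052 0.3049 2.747
```

```text
side loupe_lens [(array([196.7, 328.3]), 0.85)]
side vial_blue_seal [(array([211.3, 324.2]), 0.76)]
side focus_mark [(array([179.5, 328.1]), 0.63), (array([246. , 263.5]), 0.35)]
top loupe_lens [(array([225.6, 247. ]), 0.87)]
top vial_blue_seal []
top focus_mark []
expect lens [np.float64(194.13508007563536), np.float64(326.08217603138894)] [np.float64(225.07776790359952), np.float64(247.87388615744342)] tip [np.float64(183.75335955514456), np.float64(330.8466391236507)]
lens by tcp [0.5294001  0.08410712 0.13577287]
tri lens (array([0.53226022, 0.08687443, 0.1268675 ]), [np.float64(0.0032226353423227224), np.float64(0.0032226353423227085)])
[np.float64(193.96502848826466), np.float64(326.0306133300556)] [np.float64(225.10362788796527), np.float64(247.6902723102579)]
t 19.07 pos [0.475  0.1056 0.3052] q [ 0.      0.1981  0.9802 -0.    ] yaw 2.7427 F [ 0.5 -0.5 -1.2] gw 0.188
dtool mm x -0.3 y -0.4 z 0.3 turn -0.0043
```

View pics/c9.png

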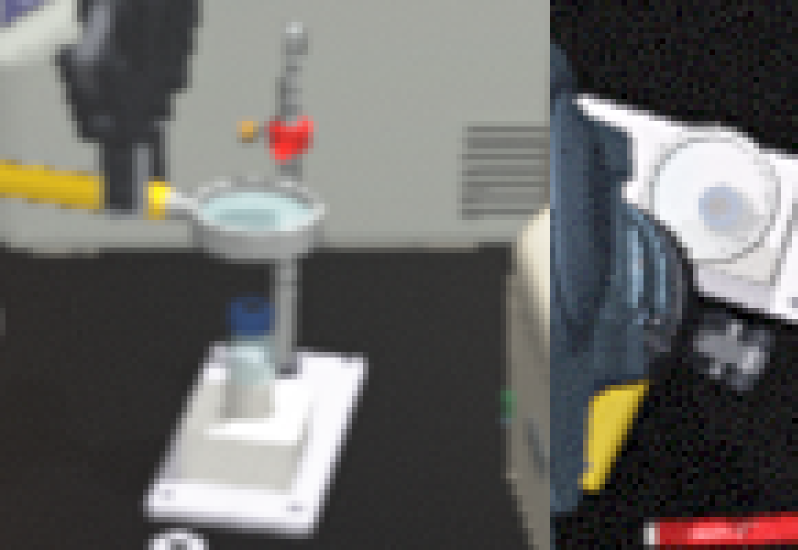

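```bash
cat > m10.py <<'E'
from h import *
from scipy.optimize import minimize
def fit(s,box,ref,lens0):
    # edge-based fit: sample gradient magnitude along projected rim circles
    g=cv2.cvtColor(s['image'],cv2.COLOR_RGB2GRAY).astype(np.float32)
    g0=cv2.imread(ref,0).astype(np.float32)
    df=np.abs(g-g0);r0,r1,c0,c1=box
    np.set_printoptions(linewidth=250)
    print(g[r0:r1,c0:c1].astype(int))
b=r.snapshot('top');a=r.snapshot('side')
fit(b,(210,242,232,268),'pics/t0.png',None)
h=cv2.cvtColor(b['image'],cv2.COLOR_RGB2GRAY)
H=cv2.HoughCircles(cv2.resize(h[200:250,225:275],None,fx=8,fy=8,interpolation=2),cv2.HOUGH_GRADIENT,1,20,param1=40,param2=15,minRadius=80,maxRadius=108)
if H is not None:
    for x,y,R in H[0][:6]: print('hough col %.1f row %.1f R %.1f'%(225+(x+.5)/8-.5,200+(y+.5)/8-.5,R/8))
for z in(.1285,.1355,.1425):print(z,proj(b,[.529,.0835,z]),proj(a,[.529,.0835,z]))
print('cap',proj(b,[.5295,.0837,.0905]))
E
python3 m10.py
```

```text
[[255 251 213 ...  22  23  24]
 [253 254 253 ...  25  27  31]
 [229 247 250 ...  25  33  25]
 ...
 [ 94  85 119 ... 244 246 248]
 [ 97  81  98 ... 246 246 249]
 [ 92  81  97 ... 247 246 250]]
hough col 248.8 row 224.9 R 12.9
hough col 251.1 row 226.1 R 12.6
hough col 246.4 row 225.9 R 13.0
hough col 252.2 row 233.4 R 10.5
hough col 250.5 row 223.0 R 10.1
hough col 259.0 row 229.0 R 12.0
0.1285 [np.float64(225.5736216247137), np.float64(248.34314210534035)] [np.float64(196.7730288453395), np.float64(325.8089246724679)]
0.1355 [np.float64(225.28329005566215), np.float64(247.94949499590206)] [np.float64(194.17108315355318), np.float64(325.8857528741427)]
0.1425 [np.float64(224.98955826987734), np.float64(247.55123769029092)] [np.float64(191.55587749522215), np.float64(325.96297260565893)]
cap [np.float64(226.8946881981931), np.float64(250.33003937283246)]
```

Run:
```python
from h import *
b=r.snapshot('top')
g=np.mean([cv2.cvtColor(r.snapshot('top')['image'],cv2.COLOR_RGB2GRAY).astype(float) for _ in range(4)],0)
g0=cv2.imread('pics/t0.png',0).astype(float)
print('cols    ',np.arange(230,268))
for R in(219,222,225,228,231):
    print(R,g[R,230:268].astype(int).tolist());print('  diff',(g-g0)[R,230:268].astype(int).tolist())
print('rows',np.arange(206,246))
for C in(243,246,249,252): print(C,g[206:246,C].astype(int).tolist());print('  diff',(g-g0)[206:246,C].astype(int).tolist())
```

```text
cols     [230 231 232 233 234 235 236 237 238 239 240 241 242 243 244 245 246 247
 248 249 250 251 252 253 254 255 256 257 258 259 260 261 262 263 264 265
 266 267]
219 [67, 77, 74, 69, 99, 193, 251, 245, 232, 214, 185, 228, 246, 246, 244, 244, 244, 244, 244, 245, 245, 244, 244, 245, 245, 246, 238, 218, 224, 216, 244, 252, 254, 254, 244, 187, 160, 146]
  diff [-178, -168, -173, -176, -147, -53, 5, 0, -12, -32, -59, -17, 0, -1, -1, -2, -2, -1, -2, 0, -1, -2, -1, 0, 0, 0, -7, -29, -24, -33, -7, 0, 0, 0, -1, -1, -1, -2]
222 [48, 60, 62, 69, 130, 205, 246, 224, 206, 208, 246, 246, 243, 244, 243, 243, 245, 245, 246, 246, 244, 244, 245, 246, 246, 245, 245, 246, 240, 224, 216, 210, 245, 246, 246, 243, 244, 247]
  diff [-198, -186, -183, -177, -115, -41, -1, -21, -39, -38, 1, -1, -2, -2, -3, -2, -2, -1, -1, 0, -2, -3, -1, 0, 0, -1, 0, 0, -5, -22, -30, -35, 0, -1, 0, -1, -2, 0]
225 [56, 72, 91, 178, 253, 252, 238, 225, 184, 237, 246, 244, 244, 243, 244, 244, 243, 224, 196, 191, 189, 191, 194, 196, 205, 223, 239, 245, 239, 216, 220, 186, 247, 249, 230, 169, 230, 247]
  diff [-191, -173, -154, 
[... 1845 characters left out ...]
0, 215, 246, 246, 245, 245, 245, 245, 246, 239, 199, 191, 186, 185, 186, 193, 194, 197, 217, 229, 236, 236, 229, 174, 203, 196, 203, 207, 209, 160, 47, 12]
  diff [6, 6, -11, 12, -2, -6, 68, 136, 54, -39, -4, -1, 0, 0, 0, 0, 0, -9, -47, -43, -30, 28, 34, 26, 1, 7, 13, -11, -12, -10, -18, -73, -24, -2, 1, 1, 0, -31, -22, 2]
252 [22, 24, 16, 22, 24, 15, 35, 146, 240, 198, 244, 247, 245, 244, 245, 245, 245, 233, 201, 194, 191, 188, 192, 195, 195, 195, 199, 218, 227, 226, 213, 168, 220, 207, 199, 202, 208, 208, 149, 40]
  diff [-6, 2, -4, 5, 11, 0, 4, 120, 167, 12, -10, -1, 0, -1, 0, 0, -1, -15, -26, 48, 0, -39, -58, -52, -51, -51, -48, -27, -18, -20, -33, -78, -27, -21, 1, 2, -5, -37, -37, -18]
```

Request:
move_arm(
  steps="1 0.4 1 0 0; 1 0.4 1 0 0; 1 0.4 1 0 0; 1 0.4 1 0 0; 1 0.4 1 0 0",
)

```text
t: 20.05
ee_pos: [0.475, 0.1067, 0.3052]
tool_rot: [0.0, 0.198, 0.98, -0.0]
force: [-0.4, 0.0, -0.9]
grip_width: 0.187
```

Run:
```python
from h import *
s=r.read_state();print(s['t'],s['ee_pos'],s['tool_rot'],s['force'],s['qvel'],s['grip_width'])
a=r.snapshot('side')
g=cv2.cvtColor(a['image'],cv2.COLOR_RGB2GRAY).astype(float);g0=cv2.imread('pics/s0.png',0)
for C in(322,326):print(C,(g-g0)[180:210,C].astype(int).tolist())
print(proj(a,[.529,.0835,.1355]))
# bystanders unchanged?
o=cv2.imread('pics/s0.png').astype(int)[...,::-1];d=np.abs(a['image'].astype(int)-o).sum(2)
for n,(r0,r1,c0,c1) in dict(gold=(288,330,338,362),silver=(250,288,302,322),tape=(278,312,245,292),marker=(230,265,258,275),box=(345,375,395,425),collar=(172,184,322,342)).items(): print(n,(d[r0:r1,c0:c1]>60).sum())
```

```text
20.05 [0.47500261 0.10674952 0.30517307] [ 1.11036892e-05  1.98079831e-01  9.80185889e-01 -5.53597743e-05] [-0.40982373  0.03705885 -0.912094  ] [-0.00091475 -0.0001221   0.00044909 -0.00043759 -0.00120926 -0.00015696] 0.18725031055571814
322 [-11, -11, -11, -11, -11, -12, -11, -15, -18, -5, 29, 42, 39, 13, 5, 16, 26, -7, -18, 3, 54, 67, 25, -7, -8, -8, -7, -7, -8, -2]
326 [-8, -12, -12, -9, -11, -11, 5, 28, 1, 1, 38, 46, 39, 17, 8, 14, 24, -2, -7, 17, 67, 86, 38, -2, -10, -7, -9, -8, -4, 3]
[np.float64(194.17108315355318), np.float64(325.8857528741427)]
gold 150
silver 0
tape 0
marker 31
box 0
collar 0
```

```bash
python3 -c "
from station import r
print(r.hand_in())"
```

```text
the job is handed in; nothing more can be done
None
```

The blue-capped vial is standing in the inspection stand, and the gripper is holding the loupe level over it. I handed the job in at about 20 s; no verdict is reported.

**Vial:** It touched the bore floor at the predicted height and I let it go. Afterwards its septum appeared within 1 px of where a fully seated vial should show.

**Loupe height:** The red pointer measured 135.5 mm (about ±1 mm). Arm position and the rim's rows in the side view both put the lens centre at about 135–136 mm.

**Loupe centring:** By arm position the lens is within about 1.5 mm of the bore axis. The top view showed it about 2 mm off along world y, so I moved it 1 mm to split the difference. I took no top view after that nudge.

**Checks that disagreed:** The network's triangulated lens point was several mm off in height, at 127 mm, with a 3 mm mismatch between the cameras. I did not use it, because the rim edges in the image and the arm position agreed with each other.

**Bystanders:** Against the first side picture, the silver vial, tape roll, cover-glass box and red collar were unchanged.
- **Gold vial:** its area differed, most likely because the blue vial that stood behind it is gone.
- **Marker pen:** its area differed slightly. I put this down to the arm's shadow, but did not confirm it.
- **Timer:** I did not compare it.

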